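# Clamp a sensor cap in the bench fixture and keep the squeeze on

## Robot

A 6-joint arm with a two-finger parallel gripper is mounted at the origin on the work surface. World frame = base frame: x ahead of the robot, y to its left, z up, the work surface at z = 0. Lengths are in m, angles in rad, forces in N, time in s.
With the tool pointing down it reaches from about 0.275 to 0.825 m from the base axis. Payload 4.9 kg.
Tool frame: the origin (TCP) lies midway between the tips of the shut fingers; the grasp point (between the pads) lies 19 mm behind it; z points along the fingers, x is the direction in which the jaws open and shut, and the axes are right-handed (so a half turn about z gives the same grasp; the last joint's range is limited). The gripper opens to 85 mm and grips with 20 to 120 N. Pads are 22 mm wide; open, the fingers measure 114 mm over their backs; the gripper's body (76 mm by 85 mm) begins 54 mm behind the grasp point. The pads swing forward as they close: fully open they stand 13 mm farther back than shut.
Start: joints at [1.097, 0.326, -0.193, 1.052, 0, 1.437], TCP at [0.183, 0.519, 0.231] pointing down, gripper open.
Joint ranges: [-2.65, 2.65], [-0.97, 1.79], [-1.3, 1.35], [-1.93, 2.1], [-1.47, 1.37], [-3.14, 3.14]. Speed limits (rad/s): [2.57, 2.57, 3.14, 3.14, 3.14, 3.14].

## Interface

Orientations are given as a rotation vector (axis times angle).
In Python, from cell import ctrl gives the robot as it stands.
- The arm moves only by the tool move_arm, never from a script. Its argument "plan" is a list that holds one entry, the list of rows, each a list of 4 numbers: the shift along the tool's x, y, z in m, then the turn about the tool's z in degrees. In form: [[[x, y, z, roll], ...]]. A call has 1 to 8 rows; each row shifts and turns the pose as measured when the row begins, along the tool's axes as they then stand; what a row does not reach is not made up. A row lasts 1/12 s, in which the tool goes at most 41.7 mm and 7.16 degrees, less where a joint would pass 70% of its speed; a pose out of reach is approached as far as the arm can. A call with a gripper value outside its range is refused whole. "gripper" is the opening, from -1 (shut) to 1 (fully open), set as the call begins (left out, the last holds). The fingers move at their own pace and stop on an object; "grip_force" is the grip in N (left out, the last holds). Time passes only in rows, so rows that do not move let the fingers close. It gives the time, the measured TCP pose, the force and the opening at its end, in the units of the state.
- ctrl.get_state(): the state, without advancing time (a new reading comes with each control period).
- ctrl.get_image(name): name is "scene" or "top"; returns a dict with "image" (384x512x3 uint8, red, green, blue), "z_map" (384x512 float32, m along the optical axis (not along the pixel's ray), 0 where there is no reading), "vfov" (degrees; the focal length in pixels is half the picture's height over the tangent of half this angle, whatever the lens; pixels are square), "cx", "cy" (the principal point, pixels), "camera_from_world" (4x4, takes a point from world to camera coordinates). Camera axes: x right, y up, looking along -z (the intrinsics and any distortion apply to the point x, -y, -z); pixel columns grow to the right and rows downward; lengths in m; the calibration is good to about 2 mm. A picture is of the moment at which its call begins.
- ctrl.close_job(): hands the job in, once; it reports no verdict.
Trained networks look in the newest picture that a camera, given by its name, has taken for a name from the list of things; names that differ only in an ending like _2 or _b are one class to them, and where a whole thing is asked for, a point or a joint stands for the part that bears it (a point fixed in the world has none). Each returns a list of dicts, best first, with "p" (0 to 1); they miss things now and then, are a little off and sometimes report something else, mostly with a low value. They report only what shows in the picture. A call takes as long as a camera call. They do not tell look-alikes from the thing itself.
- ctrl.boxes_of(camera, name): "at" ([x, y, z] in m, in world coordinates, good to about 4 mm: the middle of the surface that is visible of it).
- ctrl.silhouettes(camera, name): "region" (384x512 bool, what is visible of it).
- ctrl.tip_of(camera, name): "at" ([x, y, z] in m, in world coordinates, good to about 4 mm: a listed point, or the origin of a listed thing).
The state is a dict: "time": time; "qpos": joint angles; "qd": joint speeds; "joint_torque": joint torques, N m; "tcp_pos": TCP position; "eef_rot": TCP orientation; "ft_force": force on the tool from outside, world axes, zero at the start; "moment": the same for the moment, N m; "gripper_width": opening from 0.0 (shut) to 1.0 (fully open).
Only numpy, scipy, OpenCV 4.12 (cv2) and the standard library are available. Lean on these libraries where they do the work, as an engineer would, in place of code of your own. Each camera call takes 0.05 s, during which the arm holds its last target. There are 200 camera calls.

## Task

Set the loose stepped metal cap into the round pocket of the bench clamp, wide rim down and seated flat on the pocket floor, and take the hand off it. Then pump the clamp's trigger against its handle, leaving the jaw itself alone, until the sprung jaw pad meets the cap and is pushed back to about half of its spring travel, without crushing the cap by driving the pad nearly all the way in. The clamp has no catch, so finish holding: the job ends with the trigger still squeezed at that pressure; do not disturb the other things on the bench.

Things in the scene. Friction and masses are not known exactly. Their poses are not given: they have to be found in the camera images.
- cap: Loose sensor cap of bare aluminium, about 150 g, a stepped round part: a rim skirt 56 mm in diameter and 26 mm high at the bottom, above it a barrel 34 mm in diameter and 38 mm high (64 mm in all) with a thin dark band round it. It starts standing rim down on the bench. Origin: centre of the rim's underside; z points from rim to barrel.
- pocket (a point): Centre of the floor of the round pocket in the clamp's aluminium bed, 8 mm above the bench. The pocket is 62 mm across and 6 mm deep (bed top 14 mm above the bench, bed 90 mm square). Axes are the clamp's: z up, x level along the clamp from the handle towards the fixed anvil, y across it. The anvil is a steel bar 50 mm wide whose flat face stands 30.5 mm from the pocket centre towards +x, from 14 to 38 mm above the bench. The clamp is bolted down and does not move.
- handle (a point): Point in the middle of the clamp's fixed upright handle, 140 mm above the bench, 158.5 mm from the pocket centre towards the clamp's -x. The black handle is 14 mm thick (along the clamp's x), 24 mm wide and ends 162 mm above the bench. It has the clamp's axes. Below it two grey side plates, 32 mm wide over all, reach to 96 mm above the bench.
- trigger_grip: The black trigger blade beside the handle, on its side towards the jaw, 10 mm thick and 22 mm wide. Origin: in the middle of the blade, 65 mm above its pivot, about 140 mm above the bench; the blade reaches 22 mm above the origin. Free, it leans away from the handle: at the origin's height handle and blade measure 45 mm over their outer faces; fully squeezed 25 mm. The pivot lies 75 mm above the bench and 23.5 mm from the handle's middle towards the clamp's +x.
- trigger (a joint): Turn of the trigger: 0 free, grows as it is squeezed towards the handle, 0.30 rad at its stop (about 19 mm at the blade). A light spring (2 N to 4 N at the blade) brings it back when let go. A squeeze pushes the ram forward by about 0.7 of the blade's movement, about 12 mm for a full squeeze (up to 13 mm), by a pawl on pins 6 mm apart; on the way back the pawl clicks over the pins and the ram stays. Once the pad presses, the blade needs up to about 15 N.
- ram (a joint): Forward travel (m) of the toothed ram that carries the jaw, towards the anvil along the clamp's x. The free pad's front face stands (74 mm - ram) from the pocket centre on the -x side; it meets a cap pushed against the anvil at ram = 48.5 mm. About 3 N of friction holds the ram where it is left, so it stays between strokes, but if the trigger is let go under pressure the ram slides back until the pad presses with 3 N or less.
- pad (a joint): Spring travel (m) of the jaw pad: 0 when the pad is fully out, 0.016 when it is pushed right back to the jaw plate; the spring is 1 N per mm. It reads the clamping pressure: half travel is 0.008. It can be seen as the gap between the pad and the dark jaw plate behind it: 16 mm when free.
- jaw_pad: The steel jaw pad, 34 mm wide, 18 mm high, 10 mm thick, on two brass guide pins in front of the jaw plate (36 mm wide, 42 mm high above the bench). Origin: centre of its front face, 26 mm above the bench; x is the clamp's x.
- bottle: Bystander: clear bottle with white cap, 64 mm in diameter, 190 mm tall. Origin: centre of its underside.
- load_cell: Bystander: heavy grey drum with a dark steel mushroom button on top, 90 mm in diameter, 113 mm tall, with a small connector box on one side. Origin: centre of its underside.
- channel_block: Bystander: dark steel channel block, 80 mm long, 64 mm wide, 50 mm high. Origin: centre of its underside.
- screwdriver: Bystander: screwdriver lying on the bench near the robot.
Not all that is in view belongs to the job. What is shaped like the cap but yellow is not meant.

How it is judged:
On the way, in this order (a step that is already met when the one before it is completed fails the run):
1. the cap sits flat in the pocket, rim down, and the fingers are off it (horizontal distance between cap and pocket below 0.005 m and z of cap in the frame of pocket below 0.002 m and angle between cap's own z axis and vertical below 0.06 rad and contact force between the fingers and cap below 0.1 N), for 0.2 s.
2. the pumped jaw pad touches the cap (contact force between jaw_pad and cap above 1 N and contact force between the fingers and trigger_grip above 0.5 N), for 0.1 s.
At the end, for the whole second after the job is handed in: Cap in the pocket, rim down (within 5 mm of centre, 2 mm of the floor, 0.06 rad of upright), not touched by the robot, pressed by the jaw pad with over 3 N; pad pushed back 5 to 11 mm of its 16; fingers still press the trigger with over 1 N. All through the last second (all of step 1 and contact force between the arm and cap below 0.1 N and value of joint pad between 0.005 and 0.011 m and contact force between jaw_pad and cap above 3 N and contact force between the fingers and trigger_grip above 1 N and linear speed of cap below 0.02 m/s); the arm keeps its last pose, push and grip.
It fails at once if the cap is crushed: the pad is driven in more than 12.5 mm of its 16 mm (value of joint pad above 0.0125 m).
It fails at once if the robot pushes the jaw pad itself instead of using the trigger (contact force between any of the fingers, the arm and jaw_pad above 4 N).
It fails at once if a bystander is pushed more than 20 mm (distance of any of bottle, load_cell, channel_block, screwdriver from where it was at the start of the episode above 0.02 m).
It also fails if it takes over 64 s, if anything falls off the work surface, if the arm or the gripper's body presses on something with over 40 N, if the wrist force passes 120 N, or if a joint passes its speed limit or range.

## Working session

There is one attempt and no reset: what is moved stays moved. The work goes in short steps, Python scripts to look and compute and a tool call to move; the robot and the scene stay as the last step left them, time stands still between calls to the robot, and variables do not carry over. Pictures are saved under pics/ and viewed, about 8 in all and at most 12, crops included, and the job is handed in when it is done.

Besides the shell and the picture viewer there is one more tool, called after "Emit:" as a command line: name --argument value ..., lists and objects as JSON in quotes. move_arm: Moves the arm, as the interface text tells. Its arguments: {"type":"object","properties":{"plan":{"type":"array","items":{"type":"array","items":{"type":"array","items":{"type":"number"}}}},"gripper":{"type":"number"},"grip_force":{"type":"number"}},"required":["plan"]}

```bash
mkdir -p pics; cat > h.py <<'E'
import numpy as np, cv2
from cell import ctrl
from scipy.spatial.transform import Rotation as R
def px2w(im,u,v,z):
    f=im["image"].shape[0]/2/np.tan(np.radians(im["vfov"]/2))
    p=np.array([(u-im["cx"])/f*z,-(v-im["cy"])/f*z,-z,1.0])
    return (np.linalg.inv(im["camera_from_world"])@p)[:3]
def cloud(im):
    z=im["z_map"];v,u=np.indices(z.shape)
    f=z.shape[0]/2/np.tan(np.radians(im["vfov"]/2))
    p=np.stack([(u-im["cx"])/f*z,-(v-im["cy"])/f*z,-z,np.ones_like(z)],-1)
    w=(p@np.linalg.inv(im["camera_from_world"]).T)[...,:3]; w[z==0]=np.nan
    return w
def w2px(im,p):
    f=im["image"].shape[0]/2/np.tan(np.radians(im["vfov"]/2))
    c=im["camera_from_world"]@np.append(p,1); return im["cx"]+f*c[0]/-c[2], im["cy"]-f*c[1]/-c[2]
def save(a,n,s=1): cv2.imwrite("pics/"+n,cv2.resize(a[...,::-1].copy(),None,fx=s,fy=s,interpolation=cv2.INTER_CUBIC))
E
python3 - <<'E'
from h import *
np.set_printoptions(precision=4,suppress=True)
a=[]
for c in("scene","top"):
    im=ctrl.get_image(c); np.savez(f"{c}0.npz",**im); a.append(im["image"])
    M=np.linalg.inv(im["camera_from_world"]);print(c,im["vfov"],im["cx"],im["cy"],M[:3,3],[k for k in im])
    for n in "cap pocket handle trigger_grip jaw_pad bottle load_cell channel_block screwdriver".split():
        print(c,n,[(np.round(d["at"],4),round(d["p"],2)) for d in ctrl.tip_of(c,n)[:3]])
    save(im["image"],c+"0.png",1.5)
s=ctrl.get_state();print(s)
E
```

```text
scene 49.68672874772916 246.05486462457776 199.86050433564768 [1.2754 0.1574 0.8583] ['image', 'z_map', 'vfov', 'cx', 'cy', 'camera_from_world']
scene cap [(array([ 0.5114, -0.3908,  0.0012]), 0.9), (array([ 0.574 , -0.3154, -0.0007]), 0.85), (array([ 0.5307, -0.2239,  0.0037]), 0.78)]
scene pocket [(array([ 0.5942, -0.0181,  0.0042]), 0.62)]
scene handle [(array([0.5914, 0.1414, 0.1349]), 0.63)]
scene trigger_grip [(array([0.5931, 0.1032, 0.1387]), 0.69)]
scene jaw_pad [(array([0.5935, 0.0283, 0.0247]), 0.43)]
scene bottle [(array([0.3996, 0.3708, 0.0025]), 0.63)]
scene load_cell [(array([ 0.7081, -0.2227, -0.0026]), 0.57), (array([0.3996, 0.3701, 0.0001]), 0.36)]
scene channel_block [(array([ 0.6779,  0.3193, -0.0025]), 0.6)]
scene screwdriver [(array([ 0.4004, -0.202 ,  0.0034]), 0.87)]
top 48.86669546120297 255.53666002633395 192.0550660087086 [ 0.4541 -0.0117  1.1388] ['image', 'z_map', 'vfov', 'cx', 'cy', 'camera_from_world']
top cap [(array([ 0.5338, -0.2281, -0.0036]), 0.79), (array([ 0.5794, -0.3203, -0.0006]), 0.74), (array([ 0.515 , -0.3935, -0.0024]), 0.71)]
top pocket []
[... 247 characters left out ...]
005]), 0.64)]
top load_cell [(array([ 0.7058, -0.2227,  0.0035]), 0.97)]
top channel_block [(array([ 0.6783,  0.3109, -0.0004]), 0.7)]
top screwdriver [(array([ 0.4011, -0.2021,  0.0011]), 0.71), (array([ 0.7072, -0.2231,  0.0002]), 0.61)]
{'time': 1.0, 'qpos': array([ 1.0968,  0.3262, -0.1926,  1.052 , -0.    ,  1.4366]), 'qd': array([-0.0006, -0.0007,  0.    ,  0.0001, -0.0004,  0.0005]), 'joint_torque': array([  0.0004, -44.3336,  26.2761,   0.001 ,   0.0001,   0.    ]), 'tcp_pos': array([0.1833, 0.5186, 0.2313]), 'eef_rot': array([-2.565 , -1.8139, -0.    ]), 'ft_force': array([ 0.2478, -0.2132,  0.4445]), 'moment': array([ 0.067 , -0.0375, -0.0049]), 'gripper_width': 1.0020499804114003}
```

View pics/scene0.png

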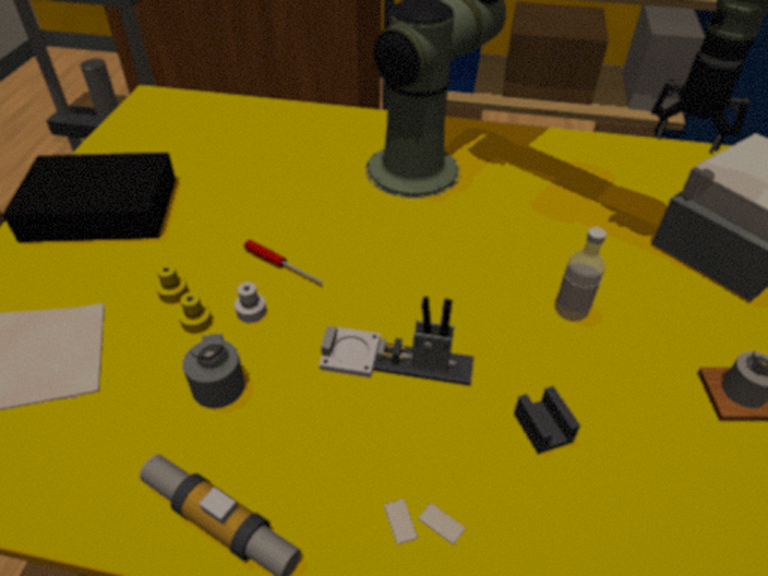

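View pics/top0.png

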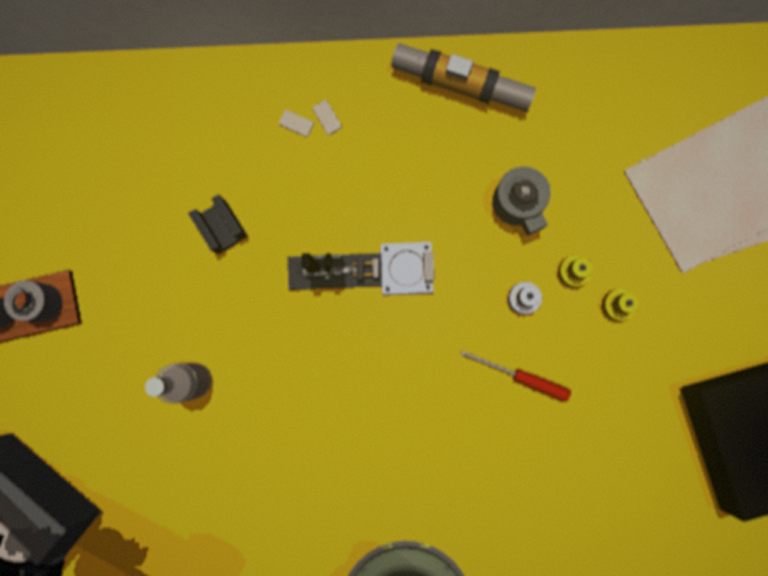

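The silver cap is at top-view pixel (525,297) in the 1.5x picture, and the two yellow look-alikes are at (575,270) and (620,305). The clamp bed with its pocket is at (406,267), with the handle and trigger near (318,265) and the clamp's x along world −y. Next I refine the cap, pocket and handle positions from depth.

```bash
python3 - <<'E'
from h import *
np.set_printoptions(precision=4,suppress=True)
for c in("top","scene"):
    im=dict(np.load(c+"0.npz")); w=cloud(im); I=im["image"]
    x,y,z=w[...,0],w[...,1],w[...,2]
    n=(abs(x-.533)<.05)&(abs(y+.226)<.05)
    for lo,hi in((.057,.075),(.02,.032),(.012,.08)):
        m=n&(z>lo)&(z<hi);print(c,"cap",lo,m.sum(),w[m].mean(0),np.nanmin(w[m],0),np.nanmax(w[m],0))
    m=(abs(x-.593)<.07)&(y>-.09)&(y<.05)&(z>.006)&(z<.02)
    r=cv2.minAreaRect(w[m][:,:2].astype(np.float32)*1000);print(c,"bed",m.sum(),r)
    for lo,hi in((.105,.15),(.15,.18)):
        m=(abs(x-.593)<.05)&(y>.05)&(y<.19)&(z>lo)&(z<hi);print(c,"hand",m.sum(),w[m].mean(0),np.nanmin(w[m],0),np.nanmax(w[m],0), np.sort(y[m])[::6])
    for q in([.593,-.018,.008],):
        u,v=w2px(im,q);print(u,v)
    # bright bed mask
    g=I.min(-1); m=(abs(x-.593)<.07)&(y>-.09)&(y<.05)&(g>110)
    r=cv2.minAreaRect((w[m][:,:2]*1000).astype(np.float32));print("bright",m.sum(),r)
t=dict(np.load("top0.npz"))["image"][140:220,180:305]
s=dict(np.load("scene0.npz"))["image"][185:265,205:330]
save(np.vstack([t,s]),"crop0.png",3.7)
E
```

```text
top cap 0.057 142 [ 0.5317 -0.2228  0.0629] [ 0.5148 -0.2394  0.0571] [ 0.5478 -0.2067  0.0684]
top cap 0.02 186 [ 0.5297 -0.2192  0.0249] [ 0.5042 -0.2505  0.0202] [ 0.5592 -0.1967  0.032 ]
top cap 0.012 368 [ 0.53   -0.2195  0.0404] [ 0.5042 -0.2505  0.0122] [ 0.5592 -0.1955  0.0684]
top bed 1004 ((592.3440551757812, -6.108757019042969), (90.59001159667969, 112.68391418457031), 0.5510416626930237)
top hand 49 [0.5878 0.1289 0.1278] [0.5789 0.1037 0.1067] [0.6024 0.1447 0.149 ] [0.1037 0.1127 0.1153 0.1341 0.1342 0.1344 0.135  0.1373 0.1447]
top hand 106 [0.5904 0.1274 0.1596] [0.5793 0.1018 0.1503] [0.6027 0.1469 0.1652] [0.1018 0.1021 0.1041 0.1049 0.1063 0.1086 0.1092 0.1344 0.135  0.1368
 0.1372 0.139  0.1395 0.1415 0.142  0.144  0.1456 0.1465]
270.9911064802304 178.62319509134096
bright 1169 ((595.0745849609375, -11.3060302734375), (103.0789794921875, 94.54788970947266), 89.41442108154297)
scene cap 0.057 99 [ 0.535  -0.2229  0.0638] [ 0.5163 -0.2403  0.0572] [ 0.5492 -0.2074  0.068 ]
scene cap 0.02 144 [ 0.5432 -0.2194  0.0259] [ 0.5086 -0.2502  0.0201] [ 0.5636 -0.1958  0.0317]
scene cap 0.012 366 [ 0.5419 -0.2194  0.0394] [ 0.5086 -0.2502  0.0121] [ 0.5636 -0.1956  0.068 ]
scene bed 963 ((593.5830078125, -6.712795257568359), (94.318603515625, 113.09032440185547), 0.05564951151609421)
scene hand 146 [0.6011 0.1257 0.1279] [0.5839 0.1036 0.1055] [0.6069 0.147  0.1499] [0.1036 0.1049 0.1071 0.1084 0.1092 0.1104 0.1112 0.112  0.1129 0.1138
 0.1148 0.1157 0.117  0.1347 0.1354 0.1369 0.1378 0.1392 0.1401 0.1415
 0.1424 0.1438 0.1447 0.1459 0.1469]
scene hand 107 [0.5958 0.1253 0.1588] [0.5818 0.1001 0.1505] [0.6051 0.1471 0.1649] [0.1001 0.1016 0.1032 0.1048 0.106  0.1076 0.109  0.1102 0.1337 0.135
 0.1363 0.138  0.1389 0.1407 0.1419 0.1432 0.1449 0.1458]
233.80097106289125 233.46496722219962
bright 692 ((594.383056640625, -17.50945281982422), (86.97257995605469, 92.03136444091797), 88.638916015625)
```

View pics/crop0.png

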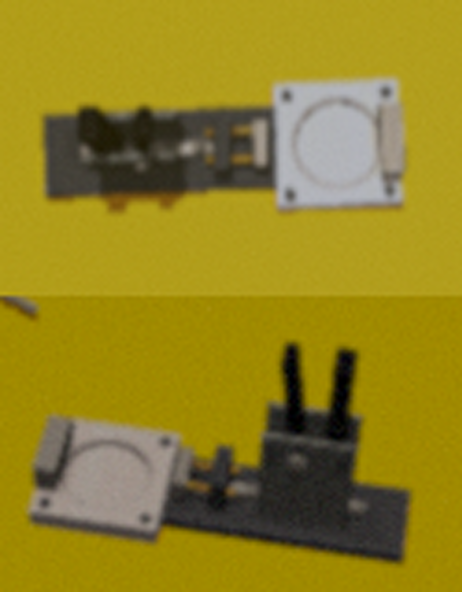

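The crop shows the pocket circle centred at about (271,178) in the raw top image. That matches (0.593, −0.018) to within a pixel, and the scene camera agrees. The cap is at (0.533, −0.223), the handle at y ≈ 0.1405, and the clamp's x is along −y to within about 1°. First I move towards the cap.

Emit:
move_arm --plan '[[[-0.028,0.028,-0.01,0],[-0.028,0.028,-0.01,0],[-0.028,0.028,0,0],[-0.028,0.028,0,0],[-0.028,0.028,0,0],[-0.028,0.028,0,0],[-0.028,0.028,0,0],[-0.028,0.028,0,0]]]' --gripper 1 --grip_force 40

```text
time: 1.67
tcp_pos: [0.3235, 0.2295, 0.2509]
eef_rot: [-2.549, -1.835, -0.008]
ft_force: [0.6, 0.1, 0.3]
gripper_width: 1.0
```

Emit:
move_arm --plan '[[[-0.028,0.028,0,0],[-0.028,0.028,0,0],[-0.028,0.028,0,0],[-0.028,0.028,0,0],[-0.028,0.028,0,0],[-0.028,0.028,0,0],[-0.028,0.028,0,0],[-0.028,0.028,0,0]]]'

```text
time: 2.33
tcp_pos: [0.4689, -0.0697, 0.2534]
eef_rot: [2.548, 1.832, 0.02]
ft_force: [0.7, 1.8, 0.7]
gripper_width: 1.0
```

Emit:
move_arm --plan '[[[-0.031,0.0275,0,0],[-0.031,0.0275,0,0],[-0.031,0.0275,0,0],[-0.031,0.0275,0,0],[0,0,0.02,7.1],[0,0,0.02,7.1],[0,0,0.02,7.1],[0,0,0.02,7.1]]]'

```text
time: 3.0
tcp_pos: [0.5411, -0.2374, 0.1754]
eef_rot: [2.916, 1.13, 0.036]
ft_force: [0.2, -1.2, -0.3]
gripper_width: 1.001
```

Emit:
move_arm --plan '[[[0,0,0.01,7.1],[0,0,0.01,7.1],[0,0,0,7.1],[0,0,0,7.1],[0,0,0,7.1],[0,0,0,7.1],[0,0,0,0]]]'

```text
time: 3.58
tcp_pos: [0.5377, -0.2364, 0.1468]
eef_rot: [-3.14, 0.019, -0.026]
ft_force: [-0.7, 0.4, -0.5]
gripper_width: 1.003
```

Emit:
move_arm --plan '[[[-0.005,-0.0134,0.02,0],[0,0,0.03,0],[0,0,0.02,0],[0,0,0,0],[0,0,0,0]]]'

```text
time: 4.0
tcp_pos: [0.5362, -0.2238, 0.0769]
eef_rot: [3.14, 0.004, 0.033]
ft_force: [0.8, 0.5, -0.6]
gripper_width: 1.0
```

```bash
python3 - <<'E'
from h import *
np.set_printoptions(precision=4,suppress=True)
s=ctrl.get_state();print(s["tcp_pos"],s["qpos"]);print(R.from_rotvec(s["eef_rot"]).as_matrix())
E
```

```text
[ 0.5362 -0.2238  0.0769] [-0.5273  0.5126 -0.335   0.7039  0.0093  1.0413]
[[ 0.9998  0.0023  0.0213]
 [ 0.0024 -1.     -0.0016]
 [ 0.0213  0.0017 -0.9998]]
```

Emit:
move_arm --plan '[[[-0.004,-0.001,0.015,0],[0,0,0.015,0],[0,0,0.013,0],[0,0,0,0]]]'

```text
time: 4.33
tcp_pos: [0.5365, -0.2251, 0.038]
eef_rot: [3.136, 0.014, 0.043]
ft_force: [-0.5, 0.5, -0.9]
gripper_width: 1.001
```

Emit:
move_arm --plan '[[[0,0,0,0],[0,0,0,0],[0,0,0,0],[0,0,0,0],[0,0,0,0],[0,0,0,0]]]' --gripper -1 --grip_force 40

```text
time: 4.83
tcp_pos: [0.5397, -0.2274, 0.0445]
eef_rot: [3.131, 0.017, 0.053]
ft_force: [-1.6, 0.5, -1.3]
gripper_width: 0.381
```

Emit:
move_arm --plan '[[[0,0,-0.02,0],[0,0,-0.03,0],[0,0,-0.03,0],[0,0,-0.02,0]]]'

```text
time: 5.17
tcp_pos: [0.5321, -0.2238, 0.1419]
eef_rot: [3.139, 0.018, 0.036]
ft_force: [0.4, -0.3, -1.4]
gripper_width: 0.381
```

Emit:
move_arm --plan '[[[0,0,0,0],[0,0,0,0],[0,0,0,0],[0,0,0,0]]]'

```text
time: 5.5
tcp_pos: [0.5342, -0.2248, 0.145]
eef_rot: [3.135, 0.019, 0.046]
ft_force: [0.2, -0.1, -1.5]
gripper_width: 0.383
```

```bash
cat > st.py <<'E'
from h import *
np.set_printoptions(precision=4,suppress=True)
def st():
    s=ctrl.get_state();r=R.from_rotvec(s["eef_rot"]).as_matrix()
    print(round(s["time"],2),"tcp",s["tcp_pos"],"x",r[:,0],"z",r[:,2],"F",s["ft_force"],"w",round(s["gripper_width"]*85,1))
    return s
E
python3 - <<'E'
from st import *
s=st();print(s["qd"])
im=ctrl.get_image("top");im2=ctrl.get_image("scene");s=st()
for c in("top","scene"):print(c,[(d["at"],d["p"]) for d in ctrl.tip_of(c,"cap")[:3]])
save(np.vstack([im["image"][150:260,250:400],im2["image"][150:260,100:250]]),"c1.png",2.7)
E
```

```text
5.5 tcp [ 0.5342 -0.2248  0.145 ] x [0.9995 0.012  0.0292] z [ 0.0293 -0.006  -0.9996] F [ 0.1629 -0.1253 -1.4719] w 32.6
[-0.0003  0.0122 -0.0133 -0.0142  0.0024 -0.0008]
5.6 tcp [ 0.5338 -0.2246  0.1446] x [0.9995 0.012  0.0282] z [ 0.0282 -0.0054 -0.9996] F [-0.0267 -0.4937 -0.9641] w 32.3
top [([0.5367, -0.2261, 0.0967], 0.7)]
scene [([0.5752, -0.3134, 0.0002], 0.8), ([0.5125, -0.3882, 0.0012], 0.8), ([0.4024, 0.3689, 0.003], 0.68)]
```

View pics/c1.png

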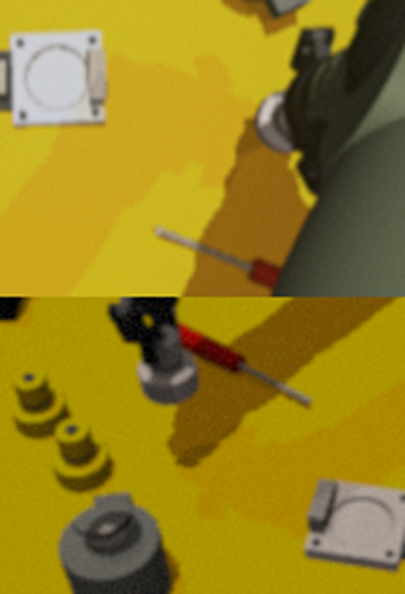

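The cap is held upright with its rim down, at scene-crop pixel (168,380). Next I measure its offset in the hand from depth.

```bash
python3 - <<'E'
from st import *
from scipy.optimize import least_squares
im=ctrl.get_image("scene");s=st();t=s["tcp_pos"]
w=cloud(im);m=(abs(w[...,0]-t[0])<.05)&(abs(w[...,1]-t[1])<.05)&(w[...,2]>.07)&(w[...,2]<.15)
p=w[m]
for a in np.arange(.085,.15,.006):
    q=p[(p[:,2]>=a)&(p[:,2]<a+.006)]
    if len(q)>4: print(round(a,3),len(q),"y",q[:,1].min()-t[1],q[:,1].max()-t[1],"mid",(q[:,1].min()+q[:,1].max())/2-t[1],"xmax",np.sort(q[:,0])[-3:]-t[0])
# rim wall circle fit r=28
q=p[(p[:,2]>.096)&(p[:,2]<.114)]
f=least_squares(lambda c:np.hypot(q[:,0]-c[0],q[:,1]-c[1])-.028,t[:2],loss="soft_l1",f_scale=.002);print(f.x-t[:2],np.abs(f.fun).mean(),q.min(0))
E
```

```text
5.75 tcp [ 0.5342 -0.2248  0.1452] x [0.9995 0.0119 0.0289] z [ 0.029  -0.0058 -0.9996] F [ 0.8167  0.3534 -1.388 ] w 32.7
0.097 6 y -0.019465143627464432 0.02422251640743306 mid 0.0023786863899843136 xmax [0.0251 0.0267 0.0269]
0.103 28 y -0.017505056711663136 0.03062152915419919 mid 0.006558236221268027 xmax [0.0268 0.0271 0.0272]
0.109 45 y -0.01721887379976117 0.031324771192693 mid 0.007052948696465916 xmax [0.0287 0.0293 0.0293]
0.115 35 y -0.0193164103700339 0.03137422302417181 mid 0.006028906327068956 xmax [0.0278 0.0279 0.0284]
0.121 79 y -0.02122495395726337 0.030120626008341644 mid 0.004447836025539137 xmax [0.0268 0.0272 0.0279]
0.127 81 y -0.022849707974919697 0.030444398562717134 mid 0.0037973452938987184 xmax [0.0272 0.0277 0.0291]
0.133 19 y -0.007152706227335659 0.02041029156271662 mid 0.006628792667690481 xmax [0.0165 0.0165 0.0165]
0.139 17 y 0.0013190394714523435 0.02051919950002762 mid 0.010919119485739981 xmax [0.0137 0.0174 0.0182]
0.145 13 y -0.010915133196083004 0.01967581695818965 mid 0.0043803418810533234 xmax [0.0227 0.0234 0.0235]
[-0.001   0.0022] 0.0009148652241572642 [ 0.5233 -0.2443  0.1015]
```

Emit:
move_arm --plan '[[[0.01,-0.034,0,0],[0.01,-0.034,0,0],[0.01,-0.034,0,0],[0.01,-0.034,0,0],[0.01,-0.034,0,0],[0.01,-0.034,0,0],[0,0,0,0],[0,0,0,0]]]'

```text
time: 6.42
tcp_pos: [0.5943, -0.014, 0.1413]
eef_rot: [3.135, 0.009, 0.04]
ft_force: [-0.8, -0.2, -1.5]
gripper_width: 0.383
```

```bash
python3 -c "
from st import *
st()"
```

```text
6.42 tcp [ 0.5943 -0.014   0.1413] x [0.9997 0.0056 0.0258] z [ 0.0258 -0.0058 -0.9997] F [-0.7508 -0.1603 -1.4806] w 32.6
```

Emit:
move_arm --plan '[[[-0.003,0.006,0.02,0],[0,0,0.02,0],[0,0,0.02,0],[0,0,0.016,0],[0,0,0,0]]]'

```text
time: 6.83
tcp_pos: [0.594, -0.0233, 0.0631]
eef_rot: [3.134, 0.007, 0.044]
ft_force: [-1.0, 0.4, -1.2]
gripper_width: 0.382
```

```bash
python3 - <<'E'
from st import *
from scipy.optimize import least_squares
im=ctrl.get_image("scene");it=ctrl.get_image("top");s=st();t=s["tcp_pos"]
w=cloud(im);m=(abs(w[...,0]-t[0])<.05)&(abs(w[...,1]-t[1])<.035)&(w[...,2]>.015)&(w[...,2]<.06)
p=w[m];q=p[(p[:,2]>.028)&(p[:,2]<.044)]
f=least_squares(lambda c:np.hypot(q[:,0]-c[0],q[:,1]-c[1])-.028,t[:2],loss="soft_l1",f_scale=.002);print(len(q),f.x,f.x-t[:2],np.abs(f.fun).mean())
print("cap px should be (pocket)",w2px(im,[.593,-.018,.008]))
save(np.vstack([it["image"][130:230,190:330],im["image"][180:280,180:320]]),"c2.png",2.9)
E
```

```text
6.93 tcp [ 0.5955 -0.0232  0.0657] x [0.9995 0.0048 0.0313] z [ 0.0313 -0.0072 -0.9995] F [ 0.2142  0.9917 -1.6065] w 32.0
162 [ 0.5942 -0.0243] [-0.0012 -0.0011] 0.003382797253182943
cap px should be (pocket) (np.float64(233.80097106289125), np.float64(233.46496722219962))
```

View pics/c2.png

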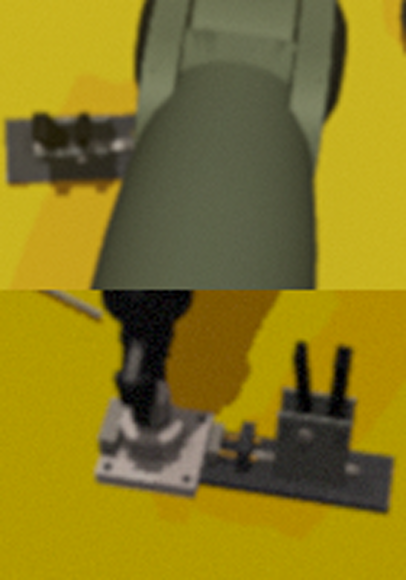

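The cap hovers over the bed at scene-crop pixel (150,440), on the pocket. I nudge it by about 2–3 mm and lower it.

Emit:
move_arm --plan '[[[-0.002,-0.003,0.004,0],[-0.001,0,0.006,0],[0,0,0.005,0]]]'

```text
time: 7.18
tcp_pos: [0.5955, -0.0218, 0.0538]
eef_rot: [3.133, 0.005, 0.059]
ft_force: [-1.0, 0.9, -0.5]
gripper_width: 0.383
```

```bash
python3 -c "
from st import *
st()"
```

```text
7.18 tcp [ 0.5955 -0.0218  0.0538] x [0.9993 0.0031 0.0374] z [ 0.0375 -0.0083 -0.9993] F [-0.9613  0.8533 -0.483 ] w 32.6
```

Emit:
move_arm --plan '[[[-0.003,-0.001,0.005,0],[-0.001,0,0.004,0]]]'

```text
time: 7.35
tcp_pos: [0.5961, -0.0217, 0.0509]
eef_rot: [3.13, 0.005, 0.074]
ft_force: [-17.8, 4.1, 47.4]
gripper_width: 0.381
```

Emit:
move_arm --plan '[[[-0.001,0,0.004,0],[-0.001,0,0.003,0]]]'

```text
time: 7.52
tcp_pos: [0.5958, -0.0217, 0.0512]
eef_rot: [3.129, 0.006, 0.083]
ft_force: [-4.8, 1.8, 11.3]
gripper_width: 0.381
```

```bash
python3 - <<'E'
from st import *
from scipy.optimize import least_squares
st()
W=[]
for i in range(3):
    im=ctrl.get_image("scene");W.append(cloud(im))
w=np.mean(W,0);s=st()
m=(abs(w[...,0]-.6)<.045)&(w[...,1]>-.046)&(w[...,1]<.02)&(w[...,2]>.010)&(w[...,2]<.06)
p=w[m]
q=p[(p[:,2]>.018)&(p[:,2]<.030)]
f=least_squares(lambda c:np.hypot(q[:,0]-c[0],q[:,1]-c[1])-.028,[.593,-.018],loss="soft_l1",f_scale=.001);print(len(q),f.x,np.abs(f.fun).mean())
# column through centre: height profile vs x
for yc in(-.03,-.022,-.015,-.008):
    q=p[abs(p[:,1]-yc)<.002];q=q[np.argsort(-q[:,0])];print(yc,[tuple(np.round(a[[0,2]]*1000,0).astype(int)) for a in q])
E
```

```text
7.52 tcp [ 0.5958 -0.0217  0.0512] x [0.9986 0.0042 0.053 ] z [ 0.053  -0.0117 -0.9985] F [-4.7843  1.7915 11.3422] w 32.4
7.67 tcp [ 0.596  -0.0216  0.0511] x [0.9986 0.0044 0.0531] z [ 0.0532 -0.0116 -0.9985] F [-5.904   1.0336 19.48  ] w 32.2
62 [ 0.5952 -0.0195] 0.0005651110280268383
-0.03 [(np.int64(638), np.int64(12)), (np.int64(637), np.int64(10)), (np.int64(636), np.int64(14)), (np.int64(636), np.int64(13)), (np.int64(633), np.int64(14)), (np.int64(630), np.int64(14)), (np.int64(627), np.int64(15)), (np.int64(626), np.int64(13)), (np.int64(623), np.int64(14)), (np.int64(622), np.int64(22)), (np.int64(622), np.int64(33)), (np.int64(621), np.int64(12)), (np.int64(621), np.int64(16)), (np.int64(621), np.int64(27)), (np.int64(621), np.int64(28)), (np.int64(620), np.int64(35)), (np.int64(620), np.int64(34)), (np.int64(620), np.int64(22)), (np.int64(619), np.int64(57)), (np.int64(617), np.int64(59)), (np.int64(617), np.int64(35)), (np.int64(613), np.int64(35)), (np.int64(612), np.int64(34)), (np.int64(609), np.int64(34)), (np.int64(609), np.int64(33)), (np.int64(608), np.int64(37))
[... 1898 characters left out ...]
3), np.int64(28)), (np.int64(621), np.int64(18)), (np.int64(621), np.int64(21)), (np.int64(621), np.int64(12)), (np.int64(620), np.int64(32)), (np.int64(620), np.int64(28)), (np.int64(619), np.int64(35)), (np.int64(618), np.int64(10)), (np.int64(618), np.int64(27)), (np.int64(617), np.int64(34)), (np.int64(615), np.int64(35)), (np.int64(615), np.int64(35)), (np.int64(611), np.int64(34)), (np.int64(610), np.int64(59)), (np.int64(608), np.int64(34)), (np.int64(608), np.int64(38)), (np.int64(608), np.int64(42)), (np.int64(608), np.int64(46)), (np.int64(607), np.int64(53)), (np.int64(607), np.int64(57)), (np.int64(607), np.int64(49)), (np.int64(606), np.int64(36)), (np.int64(604), np.int64(50))]
```

The rim top measures 34–35 mm, the seated height, so I release and rise.

Emit:
move_arm --plan '[[[0,0,0,0],[0,0,0,0],[0,0,0,0],[0,0,-0.015,0],[0,0,-0.03,0],[0,0,-0.04,0],[0,0,-0.04,0],[0,0,-0.03,0]]]' --gripper 1

```text
time: 8.33
tcp_pos: [0.5834, -0.0192, 0.2045]
eef_rot: [3.13, 0.007, 0.067]
ft_force: [0.6, 0.1, -0.3]
gripper_width: 1.004
```

```bash
python3 - <<'E'
from st import *
im=ctrl.get_image("scene");s=st()
print([(d["at"],round(d["p"],2)) for d in ctrl.tip_of("scene","cap")])
w=cloud(im)
n=(abs(w[...,0]-.595)<.04)&(w[...,1]>-.046)&(w[...,1]<.02)
m=n&(w[...,2]>.066)&(w[...,2]<.08);print("top",m.sum(),w[m].mean(0))
for lo,hi in((.038,.064),):
    m=n&(w[...,2]>lo)&(w[...,2]<hi);q=w[m]
    from scipy.optimize import least_squares
    f=least_squares(lambda c:np.hypot(q[:,0]-c[0],q[:,1]-c[1])-.017,[.593,-.018],loss="soft_l1",f_scale=.001);print("barrel",len(q),f.x)
q=w[n&(w[...,2]>.018)&(w[...,2]<.03)]
f=least_squares(lambda c:np.hypot(q[:,0]-c[0],q[:,1]-c[1])-.028,[.593,-.018],loss="soft_l1",f_scale=.001);print("rim",len(q),f.x)
save(im["image"][150:290,150:350],"c3.png",3)
E
```

```text
8.38 tcp [ 0.5864 -0.0195  0.2106] x [0.9987 0.0047 0.0511] z [ 0.0512 -0.0119 -0.9986] F [ 1.2154 -0.4817  4.6238] w 84.8
[([0.5754, -0.3143, -0.0048], 0.96), ([0.5118, -0.3885, 0.0001], 0.78), ([0.5935, -0.0195, 0.0124], 0.67)]
top 122 [ 0.5985 -0.0187  0.0717]
barrel 89 [ 0.5956 -0.0196]
rim 63 [ 0.5952 -0.0195]
```

View pics/c3.png

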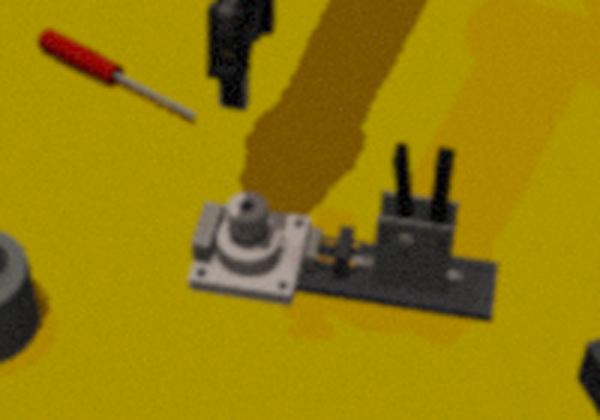

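The cap stands seated in the pocket at crop pixel (247,235). Next is the move over the handle with a −90° roll.

Emit:
move_arm --plan '[[[0,-0.039,0,0],[0,-0.039,0,0],[0,-0.039,0,0],[0,-0.037,0,0],[0,0,0,-7.1],[0,0,0,-7.1],[0,0,0,-7.1],[0,0,0,-7.1]]]'

```text
time: 9.1
tcp_pos: [0.5879, 0.1405, 0.2006]
eef_rot: [3.02, 0.762, 0.075]
ft_force: [-0.2, -0.4, 0.5]
gripper_width: 1.0
```

Emit:
move_arm --plan '[[[0,0,0,-7.1],[0,0,0,-7.1],[0,0,0,-7.1],[0,0,0,-7.1],[0,0,0,-7.1],[0,0,0,-7.1],[0,0,0,-7.1],[0,0,0,-7.1]]]'

```text
time: 9.77
tcp_pos: [0.5851, 0.1411, 0.1894]
eef_rot: [2.276, 2.107, 0.033]
ft_force: [-0.3, -0.5, -0.0]
gripper_width: 1.0
```

```bash
python3 -c "
from st import *
s=st();print(s['qpos'])"
```

```text
9.77 tcp [0.5851 0.1411 0.1894] x [ 0.0776  0.9969 -0.0115] z [ 0.0426 -0.0149 -0.999 ] F [-0.285  -0.4749 -0.0473] w 85.0
[ 0.1242  0.4215 -0.1622  0.9466 -0.02    0.2013]
```

Emit:
move_arm --plan '[[[-0.005,0.004,0,-4.4],[0,0,0.02,0],[0,0,0.02,0],[0,0,0.02,0],[0,0,0,0]]]'

```text
time: 10.18
tcp_pos: [0.5911, 0.1346, 0.1233]
eef_rot: [2.184, 2.202, 0.028]
ft_force: [-0.8, 1.0, 0.1]
gripper_width: 1.0
```

```bash
python3 -c "
from st import *
s=st()"
```

```text
10.18 tcp [0.5911 0.1346 0.1233] x [-0.0081  0.9998 -0.0155] z [ 0.0412 -0.0152 -0.999 ] F [-0.7606  0.9788  0.1387] w 85.0
```

Emit:
move_arm --plan '[[[0,0,0.001,0],[0,0,0.001,0],[0,0,0.001,0],[0,0,0.001,0],[0,0,0.001,0],[0,0,0.001,0]]]' --gripper -0.6 --grip_force 30

```text
time: 10.68
tcp_pos: [0.592, 0.1329, 0.12]
eef_rot: [2.183, 2.199, 0.026]
ft_force: [-2.9, -2.6, 1.4]
gripper_width: 0.307
```

```bash
python3 - <<'E'
from st import *
s=st()
im=ctrl.get_image("scene")
print([(d["at"],round(d["p"],2)) for d in ctrl.tip_of("scene","jaw_pad")])
save(im["image"][150:290,150:350],"c4.png",3)
E
```

```text
10.68 tcp [0.592  0.1329 0.12  ] x [-0.0069  0.9998 -0.0189] z [ 0.0424 -0.0186 -0.9989] F [-2.8648 -2.6363  1.4153] w 26.1
[([0.5934, 0.0188, 0.0247], 0.59)]
```

View pics/c4.png

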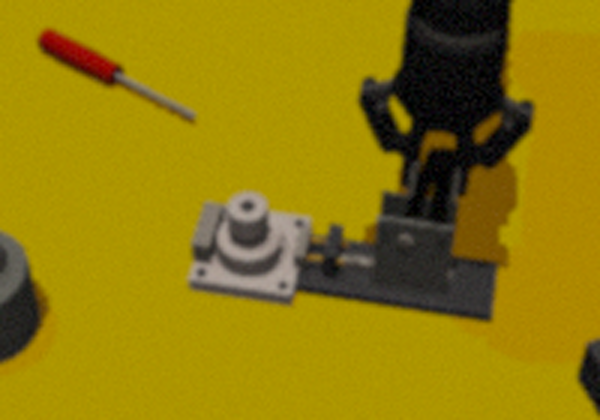

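The trigger squeezes and the ram advances (jaw plate at crop pixel x≈333, was 343). The pad started well forward of its ram = 0 position, so I measure its position from depth.

```bash
cat > pad.py <<'E'
from st import *
def prof(ws,tag):
    P=np.vstack([w.reshape(-1,3) for w in ws]);P=P[~np.isnan(P[:,0])]
    P=P[(abs(P[:,0]-.593)<.016)&(P[:,1]>.005)&(P[:,1]<.085)]
    hi=P[P[:,2]>.0375];print(tag,"plate z>37.5: n",len(hi),"y",np.percentile(hi[:,1],[2,50,98]) if len(hi) else "")
    h,e=np.histogram(P[P[:,2]>.0285][:,1],np.arange(.005,.086,.003));print("  hist z>28.5",dict(zip((e[:-1]*1000).astype(int).tolist(),h.tolist())))
def now(n=3,c="scene"):
    ws=[cloud(ctrl.get_image(c)) for _ in range(n)];prof(ws,"now");print([(d["at"][1],round(d["p"],2)) for d in ctrl.tip_of(c,"jaw_pad")])
E
python3 - <<'E'
from pad import *
for c in("scene","top"): prof([cloud(dict(np.load(c+"0.npz")))],c+"0")
now();st()
E
```

```text
scene0 plate z>37.5: n 49 y [0.0372 0.064  0.07  ]
  hist z>28.5 {5: 0, 8: 0, 11: 0, 14: 0, 17: 0, 20: 0, 23: 0, 26: 0, 29: 0, 32: 12, 34: 11, 38: 11, 41: 10, 44: 2, 47: 2, 49: 0, 53: 0, 56: 2, 59: 12, 62: 12, 65: 13, 68: 11, 71: 0, 74: 1, 77: 0, 80: 0}
top0 plate z>37.5: n 52 y [0.0602 0.0654 0.071 ]
  hist z>28.5 {5: 0, 8: 0, 11: 0, 14: 0, 17: 0, 20: 0, 23: 0, 26: 0, 29: 0, 32: 11, 34: 13, 38: 12, 41: 9, 44: 1, 47: 0, 49: 1, 53: 2, 56: 3, 59: 13, 62: 12, 65: 13, 68: 14, 71: 0, 74: 0, 77: 0, 80: 0}
now plate z>37.5: n 435 y [0.0492 0.076  0.0847]
  hist z>28.5 {5: 23, 8: 3, 11: 0, 14: 0, 17: 0, 20: 8, 23: 38, 26: 33, 29: 33, 32: 15, 34: 1, 38: 1, 41: 3, 44: 5, 47: 16, 49: 31, 53: 33, 56: 34, 59: 43, 62: 3, 65: 0, 68: 7, 71: 36, 74: 55, 77: 70, 80: 61}
[(0.025, 0.51)]
10.98 tcp [0.592  0.1329 0.12  ] x [-0.007   0.9998 -0.0191] z [ 0.0424 -0.0188 -0.9989] F [-3.8118 -0.8593  5.9282] w 26.3
```

Emit:
move_arm --plan '[[[0.001,0,0,0],[0,0,0,0],[0,0,0,0],[0,0,0,0],[0,0,0,0],[0,0,0,0]]]' --gripper 0.8

```text
time: 11.48
tcp_pos: [0.5935, 0.1349, 0.1204]
eef_rot: [2.182, 2.199, 0.032]
ft_force: [0.4, 0.4, 0.6]
gripper_width: 0.896
```

```bash
python3 - <<'E'
from pad import *
st();now(2)
E
```

```text
11.48 tcp [0.5935 0.1349 0.1204] x [-0.0071  0.9998 -0.0167] z [ 0.0455 -0.0163 -0.9988] F [0.3961 0.3984 0.5941] w 76.1
now plate z>37.5: n 471 y [0.05   0.0744 0.0846]
  hist z>28.5 {5: 20, 8: 1, 11: 0, 14: 0, 17: 0, 20: 3, 23: 23, 26: 23, 29: 23, 32: 10, 34: 1, 38: 1, 41: 2, 44: 2, 47: 9, 49: 24, 53: 24, 56: 22, 59: 27, 62: 3, 65: 5, 68: 57, 71: 70, 74: 69, 77: 78, 80: 58}
[(0.0232, 0.65)]
```

Emit:
move_arm --plan '[[[0,0,0,0],[0,0,0,0],[0,0,0,0],[0,0,0.001,0],[0,0,0.001,0],[0,0,0.001,0]]]' --gripper -0.6

```text
time: 12.13
tcp_pos: [0.5947, 0.1331, 0.1216]
eef_rot: [2.18, 2.194, 0.032]
ft_force: [-3.3, -3.9, 6.0]
gripper_width: 0.301
```

```bash
python3 - <<'E'
from pad import *
st();now(3)
E
```

```text
12.13 tcp [0.5947 0.1331 0.1216] x [-0.0061  0.9998 -0.0201] z [ 0.0493 -0.0198 -0.9986] F [-3.3268 -3.8701  5.9972] w 25.6
now plate z>37.5: n 434 y [0.0372 0.0757 0.0849]
  hist z>28.5 {5: 28, 8: 5, 11: 32, 14: 33, 17: 35, 20: 25, 23: 4, 26: 2, 29: 3, 32: 2, 34: 14, 38: 31, 41: 39, 44: 35, 47: 36, 49: 0, 53: 2, 56: 0, 59: 0, 62: 0, 65: 0, 68: 5, 71: 39, 74: 52, 77: 63, 80: 70}
[(0.0098, 0.39)]
```

Emit:
move_arm --plan '[[[0.001,0,0,0],[0,0,0,0],[0,0,0,0],[0,0,0,0],[0,0,0,0],[0,0,0,0]]]' --gripper 0.8

```text
time: 12.83
tcp_pos: [0.5939, 0.1354, 0.1205]
eef_rot: [2.182, 2.197, 0.034]
ft_force: [-0.2, 0.7, -0.5]
gripper_width: 0.901
```

Emit:
move_arm --plan '[[[0,-0.001,0,0],[0,0,0,0],[0,0,0,0],[0,0,0.001,0],[0,0,0.001,0],[0,0,0.001,0]]]' --gripper -0.2 --grip_force 40

```text
time: 13.33
tcp_pos: [0.5949, 0.1293, 0.1203]
eef_rot: [2.177, 2.184, 0.024]
ft_force: [-2.2, -0.5, 3.0]
gripper_width: 0.4
```

```bash
python3 - <<'E'
from pad import *
st();now(3)
E
```

```text
13.33 tcp [0.5949 0.1293 0.1203] x [-0.0024  0.9996 -0.0296] z [ 0.0519 -0.0294 -0.9982] F [-2.1575 -0.5479  2.9815] w 34.0
now plate z>37.5: n 576 y [0.0308 0.0754 0.0849]
  hist z>28.5 {5: 27, 8: 30, 11: 32, 14: 33, 17: 28, 20: 6, 23: 4, 26: 2, 29: 19, 32: 31, 34: 32, 38: 33, 41: 41, 44: 2, 47: 3, 49: 2, 53: 0, 56: 0, 59: 0, 62: 0, 65: 15, 68: 40, 71: 54, 74: 63, 77: 85, 80: 86}
[(0.011, 0.67)]
```

Emit:
move_arm --plan '[[[0,-0.001,0,0],[0,0,0.001,0],[0,0,0,0],[0,0,0.001,0],[0,0,0.001,0],[0,0,0.001,0]]]' --gripper -0.35

```text
time: 14.03
tcp_pos: [0.5949, 0.1323, 0.1205]
eef_rot: [2.173, 2.188, 0.032]
ft_force: [-3.9, -1.8, 10.3]
gripper_width: 0.327
```

```bash
python3 - <<'E'
from pad import *
st();now(4)
im=ctrl.get_image("scene");save(im["image"][200:260,210:290],"c5.png",7);st()
E
```

```text
14.03 tcp [0.5949 0.1323 0.1205] x [-0.0062  0.9996 -0.0265] z [ 0.056  -0.0262 -0.9981] F [-3.8872 -1.817  10.2673] w 27.8
now plate z>37.5: n 581 y [0.0183 0.0751 0.0847]
  hist z>28.5 {5: 37, 8: 39, 11: 42, 14: 52, 17: 35, 20: 4, 23: 6, 26: 39, 29: 41, 32: 44, 34: 48, 38: 33, 41: 4, 44: 4, 47: 3, 49: 2, 53: 0, 56: 0, 59: 0, 62: 0, 65: 0, 68: 15, 71: 51, 74: 72, 77: 94, 80: 91}
[(0.009, 0.6)]
14.33 tcp [0.5949 0.1323 0.1205] x [-0.0062  0.9996 -0.0264] z [ 0.0559 -0.0261 -0.9981] F [-4.8554 -2.707  10.6861] w 27.8
```

View pics/c5.png

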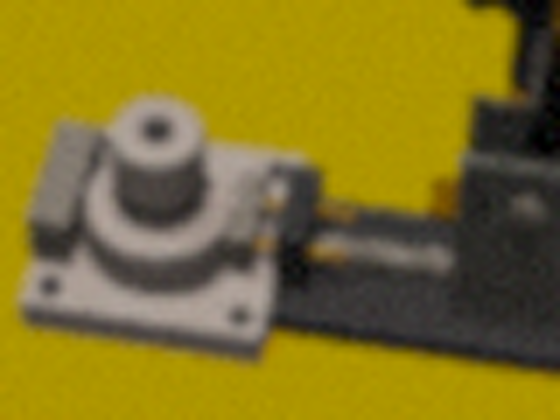

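The pad is against the rim at crop pixel (245,210), with a short gap to the dark plate at about (285,220). Edge positions from depth give a gap of about 8 mm, so pad travel is about 8 mm. The width and pose were steady over 0.3 s, so I hand in.

```bash
python3 - <<'E'
from st import *
print(ctrl.close_job());st()
E
```

```text
the job is handed in; nothing more can be done
None
the job is handed in; nothing more can be done
```

I set the silver cap rim down in the clamp pocket and took the hand off it. Three squeezes of the trigger then clamped it, and I handed in with the trigger still held. The hand-in gave no verdict.

**Cap:**
- Its rim top measured 34–35 mm above the bench, against 34 mm for a seated cap.
- After release, depth fits put its centre about 2–3 mm from the pocket centre. I did not re-measure its height or tilt after clamping, but in the last picture it stands upright in the pocket.
- One descent row pressed it onto the pocket floor with about 47 N at the wrist, which fell to about 11 N on the next row.

**Clamp:**
- The ram started about 23 mm forward rather than at 0, so I did the last squeeze in two stages.
- The pad travel at the end was about 8 mm (allowed 5 to 11), from a pad-to-plate gap of about 8 mm. A cruder estimate from how far the jaw plate had moved gave about 7 mm.
- The finger opening held at 27.8 mm and the pose did not change over the last 0.3 s before hand-in.
- I could not read the force on the trigger directly. I inferred it from the held pad pressure, since letting go would let the ram slide back.

**Bystanders:** I did not measure the other things on the bench again at the end; the moves were planned clear of them.

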